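Unnest the pantry bins and set them up as a turned stack

TASK

Three stack-nest bins stand nested in each other on the counter: blue in green in white. Take them apart from the top, standing the blue bin by itself upright on a clear bit of counter first, then build them up in the same order (white at the bottom, left where it stands, then green, then blue), each bin turned end for end to the one below it so that it sits on the lugs instead of nesting. Leave the small teal tin, the garlic bulb and the red-lidded spice jar standing where they are.

Things in the scene. Friction and masses are not known exactly. Their poses are not given: they have to be found in the camera images.
- white_bin_centre (a point): White stack-nest bin, open top, rigid plastic, 130 mm long (its x), 62 mm wide (its y), 60 mm tall, 0.12 kg; stands on the counter at the bottom of the nest. This point is its centre, 30 mm above its underside and 30 mm below its rim; z up
- green_bin_centre (a point): Green stack-nest bin, open top, rigid plastic, 130 mm long (its x), 62 mm wide (its y), 60 mm tall, 0.12 kg; same shape; starts nested in the white bin the same way round, 32 mm higher. This point is its centre, 30 mm above its underside and 30 mm below its rim; z up
- blue_bin_centre (a point): Blue stack-nest bin, open top, rigid plastic, 130 mm long (its x), 62 mm wide (its y), 60 mm tall, 0.12 kg; same shape; starts nested in the green bin the same way round, 64 mm above the white one, empty. This point is its centre, 30 mm above its underside and 30 mm below its rim; z up
- white_bin_mark (a point): middle of the rim's top edge at the white bin's +x end, which carries an orange clip; 65 mm along the bin's x from its centre and 30 mm above it
- green_bin_mark (a point): middle of the rim's top edge at the green bin's +x end, which carries an orange clip; 65 mm along the bin's x from its centre and 30 mm above it
- blue_bin_mark (a point): middle of the rim's top edge at the blue bin's +x end, which carries an orange clip; 65 mm along the bin's x from its centre and 30 mm above it
- white_bin: white bin, origin under its centre. Each bin is a rim band (upper 32 mm; upright outer faces 62 and 130 mm apart; side walls 3 mm, end walls 5 mm thick; flat shoulder beneath) on a smaller tub (lower 28 mm, 110 x 46 mm, 5 mm play all round in a rim mouth of 120 x 56 mm). Nested, a bin's whole rim band stands in the open above the rim below; a pull lifts it out, nothing locks
- green_bin: green bin, origin under its centre. Lugs inside each rim, tops 8 mm below the rim: one at the middle of the +x (clip) end, two in the corners of the -x end; the tub is cut away at its ends to match. Put in the same way round, a bin passes the lugs and nests, its shoulder on the rim below, 32 mm higher than that bin
- blue_bin: blue bin, origin under its centre. Turned 180 degrees about the vertical, any of these bins rests with its tub on the lugs of the bin below: the tub enters that rim by 8 mm and the bin stands 52 mm higher than the bin below. Overhead: a wooden wall shelf hangs beyond x = 0.61 m from z = 0.51 m up; keep wrist and forearm out of it when swinging sideways
- small_tin_centre (a point): bystander: teal food tin with a silver top standing upright, 58 mm across and 72 mm tall; this point is half-way up on its axis
- garlic_centre (a point): bystander: pale garlic bulb, 60 mm across and 58 mm tall; this point is about half-way up on its axis
- spice_jar_centre (a point): bystander: glass spice jar with a red lid standing upright, 46 mm across and 96 mm tall; this point is half-way up on its axis

How it is judged:
By the outcome, as a careful person would: the job done as asked, in the order asked, and still so for the second after the job is handed in, with the robot touching nothing.
It also fails if it takes over 72 s, if anything falls off the work surface, if the arm or the gripper's body presses on something with over 40 N, if the wrist force passes 120 N, or if a joint passes its speed limit or range.

ROBOT

A 6-joint arm with a two-finger parallel gripper is mounted at the origin on a cart in front of the work surface, level with it; the furniture and walls round the work are solid. World frame = base frame: x ahead of the robot, y to its left, z up, the work surface at z = 0. Lengths are in m, angles in rad, forces in N, time in s.
With the tool pointing down it reaches from about 0.3 to 0.775 m from the base axis. Payload 14.6 kg.
Tool frame: the origin (TCP) lies midway between the tips of the shut fingers; the grasp point (between the pads) lies 19 mm behind it (ctrl.pinch_z is the distance from the TCP to the grasp point, in m); z points along the fingers, y is the line along which they close (so a half turn about z gives the same grasp; the last joint's range is limited). The gripper opens to 94 mm and grips with 3 to 60 N. Pads are 16 mm wide; open, the fingers measure 119 mm over their backs; the gripper's body (75 mm by 177 mm) begins 78 mm behind the grasp point.
Start: joints at [1.124, 0.3, 1.521, -0, 1.321, -0.067], TCP at [0.204, 0.511, 0.205] pointing down, gripper open.
Joint ranges: [-3.03, 3.03], [-0.79, 2.21], [0.23, 2.52], [-1.04, 4.18], [0, 3.07], [-2.55, 2.55]. Speed limits (rad/s): [2.22, 2.22, 2.57, 3.14, 3.14, 3.14].

INTERFACE

Orientations are given as [roll, pitch, yaw] about the fixed x, y, z axes, in that order (R = Rz(yaw) Ry(pitch) Rx(roll)).
In Python, from station import ctrl gives the robot as it stands.
- The arm moves only by the tool jog_arm, never from a script. Its argument "motion" is a list of rows, each a list of 7 numbers: the shift along the tool's x, y, z in m, then the turn, a rotation vector about the tool's x, y, z in rad, then the opening, from -1 (shut) to 1 (fully open). In form: [[tx, ty, tz, rx, ry, rz, gripper], ...]. A call has 1 to 5 rows; each row shifts and turns the commanded pose from where the row before left it, along the tool's axes as they then stand; what a row does not reach is not made up. A row lasts 1/10 s, in which the tool goes at most 50 mm and 8.59 degrees, less where a joint would pass 70% of its speed; a pose out of reach is approached as far as the arm can. A call is refused whole if a number of a shift passes 0.05 or a number of a turn 0.15, either way. A call with a gripper value outside its range is refused whole. The fingers move at their own pace and stop on an object; "squeeze" is the grip in N (left out, the last holds). Time passes only in rows, so rows that do not move let the fingers close. It gives the time, the measured TCP pose, the force, the opening and the grip force at its end, in the units of the state.
- ctrl.get_obs(): the state, without advancing time (a new reading comes with each control period).
- ctrl.camera(name): name is "scene" or "top" or "wrist"; returns the picture (480x640x3 uint8, red, green, blue); there is no depth.
- ctrl.camera_model(name): a dict with "intrinsics" (3x3 intrinsics, pixels), "rvec" (rotation vector, rad) and "tvec" (3), from world to camera coordinates, as OpenCV has them. Camera axes: x right, y down, z forward; pixel columns grow to the right and rows downward; lengths in m; the calibration is good to about 2 mm. A picture is of the moment at which its call begins: read the wrist's pose just before it. camera_model takes no time and is no camera call; for the wrist camera it gives the pose at the moment of the call.
- ctrl.hand_in(): hands the job in; it is judged then, once.
The state is a dict: "time_s": time; "qpos": joint angles; "joint_vel": joint speeds; "tau": joint torques, N m; "ee_pos": TCP position; "eef_rot": TCP orientation; "force": force on the tool from outside, world axes, zero at the start; "moment": the same for the moment, N m; "grip_width": finger opening in m; "grip_force": force on a finger pad.
Only numpy, scipy, OpenCV 4.12 (cv2) and the standard library are available. Lean on these libraries where they do the work, as an engineer would, in place of code of your own. Each camera call takes 0.05 s, during which the arm holds its last target. There are 200 camera calls.

## Working session

There is one attempt and no reset: what is moved stays moved. The work goes in short steps, Python scripts to look and compute and a tool call to move; the robot and the scene stay as the last step left them, time stands still between calls to the robot, and variables do not carry over. Pictures are saved under pics/ and viewed, at most 10 in all, crops included, and the job is handed in when it is done.

Besides the shell and the picture viewer there is one more tool, called after "Request:" in YAML: its name, and indented under it one key for each argument. jog_arm: Moves the arm, as the interface text tells. Its arguments: {"type":"object","properties":{"motion":{"type":"array"},"squeeze":{"type":"number"}},"required":["motion"]}

```bash
mkdir -p pics; ls
python3 - <<'E'
from station import ctrl
import cv2
o=ctrl.get_obs(); print(o)
for n in("scene","top"):
    im=ctrl.camera(n); cv2.imwrite(f"pics/{n}0.png",im[...,::-1])
    m=ctrl.camera_model(n); print(n,m)
E
```

```text
pics
{'time_s': 0.0, 'qpos': array([ 1.12442091e+00,  3.00444898e-01,  1.52157668e+00, -7.03227082e-06,
        1.32071033e+00, -6.65913734e-02]), 'joint_vel': array([ 0.00022838,  0.00031653, -0.00016713,  0.00053966,  0.00055838,
       -0.00067826]), 'tau': array([-3.03644221e-03, -5.31812239e+01, -3.52721035e+01,  7.08875502e-02,
        2.44569022e-02, -7.80450205e-05]), 'ee_pos': array([0.20378185, 0.51057109, 0.20490257]), 'eef_rot': array([-3.14045547e+00, -6.90120841e-05,  2.76181031e+00]), 'force': array([-0.08929982,  0.54485848,  0.27401917]), 'moment': array([0.01546941, 0.01032165, 0.03210822]), 'grip_force': 0.0, 'grip_width': 0.0940245156409059}
scene {'intrinsics': array([[474.6547039 ,   0.        , 324.47358644],
       [  0.        , 474.6547039 , 241.61108143],
       [  0.        ,   0.        ,   1.        ]]), 'rvec': array([ 2.21896647, -0.72203582,  0.33283953]), 'tvec': array([-0.36362563,  0.27938952,  1.02924018])}
top {'intrinsics': array([[576.81978074,   0.        , 318.56257307],
       [  0.        , 576.81978074, 241.89563466],
       [  0.        ,   0.        ,   1.        ]]), 'rvec': array([ 2.13626145, -2.12714341,  0.17010505]), 'tvec': array([0.06580023, 0.52346535, 1.37074744])}
```

View pics/scene0.png

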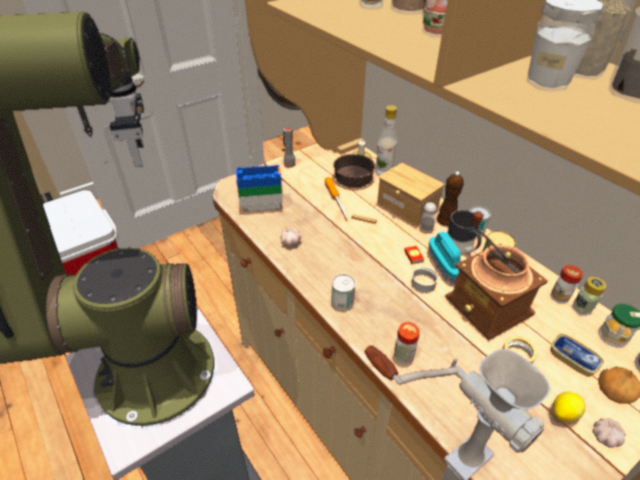

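View pics/top0.png

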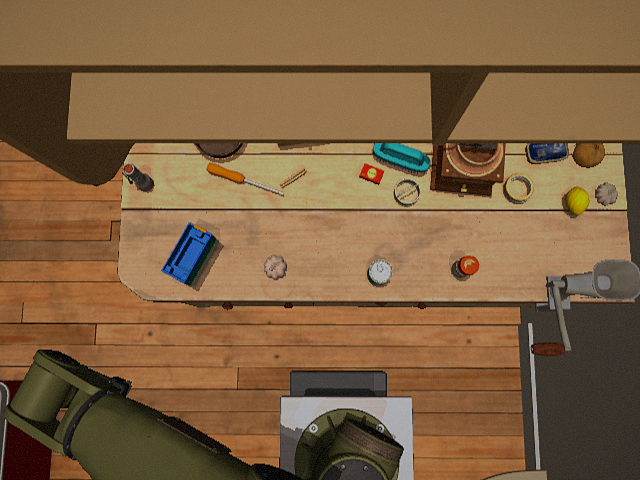

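The scene view shows the nest at (260,187), garlic (290,237), tin (343,292) and jar (407,342). The top view shows the blue rim at (190,252) with its clip at about (203,230), garlic (275,266), tin (380,271) and jar (466,266). The counter is clear between garlic and tin.

```bash
cat > h.py <<'E'
import numpy as np, cv2
from scipy.spatial.transform import Rotation as Ro
from station import ctrl
def cam(n):
    m=ctrl.camera_model(n); R=cv2.Rodrigues(np.array(m["rvec"]))[0]; t=np.array(m["tvec"]).ravel()
    return np.array(m["intrinsics"]),R,t
def ray(c,p):
    K,R,t=c; d=R.T@np.linalg.solve(K,[p[0],p[1],1.]); return -R.T@t,d/np.linalg.norm(d)
def plane(c,p,z):
    o,d=ray(c,p); return o+d*(z-o[2])/d[2]
def tri(c1,p1,c2,p2):
    o1,d1=ray(c1,p1); o2,d2=ray(c2,p2)
    s=np.linalg.lstsq(np.c_[d1,-d2],o2-o1,rcond=None)[0]
    a,b=o1+s[0]*d1,o2+s[1]*d2; return (a+b)/2,np.linalg.norm(a-b)
def blobs(im,lo,hi,mn=15):
    m=cv2.inRange(cv2.cvtColor(im,cv2.COLOR_RGB2HSV),np.array(lo),np.array(hi))
    cs=cv2.findContours(m,cv2.RETR_EXTERNAL,cv2.CHAIN_APPROX_NONE)[0]
    return sorted([c for c in cs if cv2.contourArea(c)>=mn],key=cv2.contourArea,reverse=True)
E
python3 - <<'E'
from h import *
np.set_printoptions(precision=4,suppress=True)
T,S=cam("top"),cam("scene")
t=cv2.imread("pics/top0.png")[...,::-1]; s=cv2.imread("pics/scene0.png")[...,::-1]
for n,im,c in(("top",t,T),("scene",s,S)):
    for b in blobs(im,(105,150,60),(125,255,255),60)[:2]:
        r=cv2.minAreaRect(b); print(n,r,cv2.contourArea(b))
        bx=cv2.boxPoints(r); print(bx.round(1).tolist(), [plane(c,p,.124)[:2].round(3).tolist() for p in bx])
    for b in blobs(im,(8,150,120),(25,255,255),4):
        x,y,w,h=cv2.boundingRect(b)
        if y>140: print(" orange",n,x,y,w,h)
print("tin",tri(T,(380,268),S,(343,281)),"jar",tri(T,(468,263),S,(408,328)),"garlic",tri(T,(275,265),S,(290,234)))
print("front edge",plane(T,(330,303),0),plane(T,(120,290),0))
print("tin,gar plane",plane(T,(380,271),.07),plane(T,(275,266),.03),plane(T,(466,266),.09))
cv2.imwrite("pics/crop1.png",np.hstack([cv2.resize(t[205:305,140:240],(400,400),interpolation=2),cv2.resize(s[150:220,225:295],(400,400),interpolation=2)])[...,::-1])
E
```

```text
top ((186.53077697753906, 252.4461669921875), (26.66746711730957, 56.311763763427734), 29.74488067626953) 1337.0
[[161.0, 270.29998779296875], [188.89999389648438, 221.39999389648438], [212.10000610351562, 234.60000610351562], [184.10000610351562, 283.5]] [[0.442, 0.429], [0.557, 0.37], [0.526, 0.314], [0.412, 0.374]]
 orange top 0 324 521 72
 orange top 0 282 521 42
 orange top 0 142 123 98
 orange top 413 414 112 66
 orange top 181 412 99 56
 orange top 0 261 120 20
 orange top 186 325 233 21
 orange top 145 390 137 21
 orange top 411 391 111 21
 orange top 50 455 41 24
 orange top 207 163 38 19
 orange top 448 148 53 26
 orange top 0 367 30 13
 orange top 460 256 19 18
 orange top 568 186 21 29
 orange top 579 144 16 19
 orange top 66 242 52 18
 orange top 491 326 28 15
 orange top 112 223 8 18
 orange top 595 144 9 18
 orange top 56 245 22 15
 orange top 36 245 26 15
 orange top 130 394 22 10
 orange top 194 225 13 8
 orange top 377 364 45 3
 orange top 125 166 7 6
 orange top 162 412 18 5
 orange top 398 327 18 4
 orange top 417 325 20 6
 orange top 296 325 11 3
 orange top 281 
[... 1465 characters left out ...]
ge scene 624 329 6 7
 orange scene 475 213 7 4
 orange scene 138 468 8 12
 orange scene 202 242 11 7
 orange scene 468 274 14 13
 orange scene 121 476 7 4
 orange scene 24 389 4 5
 orange scene 409 201 11 9
 orange scene 29 406 4 5
 orange scene 22 384 4 4
 orange scene 401 197 7 5
 orange scene 530 309 4 4
 orange scene 412 209 6 6
tin (array([ 0.4532, -0.0774,  0.0675]), np.float64(0.007416409096183186)) jar (array([ 0.4645, -0.2822,  0.0931]), np.float64(0.0036002412588863578)) garlic (array([0.465 , 0.1764, 0.0295]), np.float64(0.005552696427086637))
front edge [0.3767 0.0392 0.    ] [0.4067 0.5641 0.    ]
tin,gar plane [ 0.449 -0.079  0.07 ] [0.465 0.175 0.03 ] [ 0.4593 -0.2791  0.09  ]
```

View pics/crop1.png

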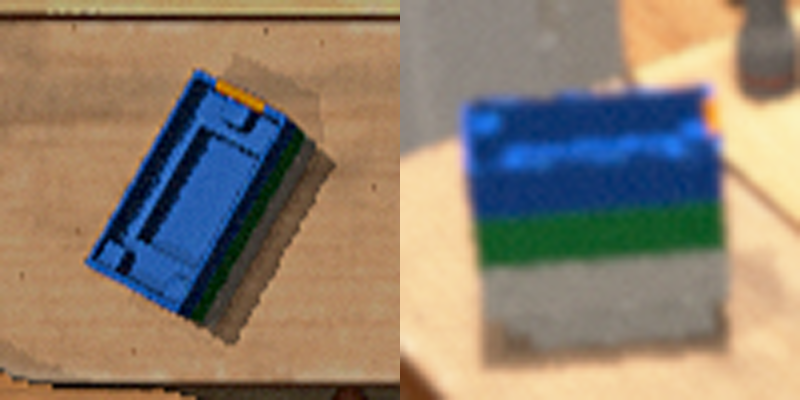

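The crop shows the blue rim in the top view with corners at about (189,223), (162,271) and (185,283), the clip on the far end, and lugs visible inside. In the scene view the rim corners are (236,168), (280,165), (237,179) and (281,177).

Run:
```python
from h import *
np.set_printoptions(precision=4,suppress=True)
T,S=cam("top"),cam("scene")
pt=[(162.5,270.7),(188.7,223),(185,283),(213,238)]; ps=[(236.4,168),(279.6,165.4),(237.2,179.4),(281.3,177.1)]
for a,b in zip(pt,ps): print(tri(T,a,S,b),plane(T,a,.124))
print("ring",plane(T,(406,204),0),"jar/clip pin",plane(T,(293,185),0),plane(T,(283,195),0))
o=ctrl.get_obs(); W=cam("wrist"); R=Ro.from_euler("xyz",o["eef_rot"]).as_matrix()
print("wrist cam in tool",R.T@(-W[1].T@W[2]-o["ee_pos"]),"axes\n",R.T@W[1].T,W[0])
```

```text
(array([0.4417, 0.4265, 0.1204]), np.float64(6.877424727116752e-05)) [0.4413 0.4255 0.124 ]
(array([0.5556, 0.3716, 0.1153]), np.float64(0.001576103020182244)) [0.5532 0.3699 0.124 ]
(array([0.4143, 0.3728, 0.1213]), np.float64(0.0016492963393705045)) [0.4133 0.3725 0.124 ]
(array([0.5211, 0.3114, 0.1207]), np.float64(0.005792901571926992)) [0.518  0.3121 0.124 ]
ring [ 0.6295 -0.1546  0.    ] jar/clip pin [0.6787 0.1348 0.    ] [0.6521 0.1602 0.    ]
wrist cam in tool [ 0.0797 -0.001  -0.1789] axes
 [[ 0.0009 -0.9623 -0.2719]
 [ 1.      0.0011 -0.0005]
 [ 0.0008 -0.2719  0.9623]] [[401.5023   0.     310.0031]
 [  0.     401.5023 243.496 ]
 [  0.       0.       1.    ]]
```

Request:
jog_arm:
  motion:
    - [-0.04,-0.004,-0.02,0,0,0.03,1]
    - [-0.045,-0.004,-0.02,0,0,0.03,1]
    - [-0.045,-0.004,-0.02,0,0,0.035,1]
    - [-0.045,-0.004,-0.02,0,0,0,1]
    - [-0.045,-0.004,0,0,0,0,1]

```text
time_s: 0.6
ee_pos: [0.3964, 0.3988, 0.288]
eef_rot: [3.138, 0.001, 2.667]
force: [-0.0, 0.4, -0.6]
grip_width: 0.0938
grip_force: 0.0
```

```bash
cat >> h.py <<'E'
def snap(fn):
    o=ctrl.get_obs(); c=cam("wrist"); im=ctrl.camera("wrist"); cv2.imwrite(fn,im[...,::-1]); np.savez(fn[:-4],K=c[0],R=c[1],t=c[2]); return o
def load(fn):
    z=np.load(fn[:-4]+".npz"); return cv2.imread(fn)[...,::-1],(z["K"],z["R"],z["t"])
E
python3 -c "
from h import *
print(snap('pics/w1.png')['ee_pos'])"
```

```text
[0.3964276  0.39882737 0.28803407]
```

Request:
jog_arm:
  motion:
    - [-0.03,0.005,0,0,0,0,1]
    - [-0.03,0.005,0,0,0,0,1]
    - [-0.03,0.005,0,0,0,0,1]
    - [0,0,0,0,0,0,1]
    - [0,0,0,0,0,0,1]

```text
time_s: 1.15
ee_pos: [0.4815, 0.3716, 0.2847]
eef_rot: [-3.14, -0.001, 2.666]
force: [-0.8, -0.5, -0.4]
grip_width: 0.0942
grip_force: 0.0
```

```bash
python3 -c "
from h import *
print(snap('pics/w2.png')['ee_pos'])
a,b=load('pics/w1.png')[0],load('pics/w2.png')[0]
cv2.imwrite('pics/w12.png',np.hstack([cv2.resize(a,(400,300)),cv2.resize(b,(400,300))])[...,::-1])
for f in('pics/w1.png','pics/w2.png'):
    im,c=load(f)
    for s,v in(('blue',((105,120,40),(125,255,255))),('or',((8,180,150),(25,255,255)))):
        for q in blobs(im,*v,40)[:3]:
            print(f,s,cv2.contourArea(q),cv2.boundingRect(q),cv2.approxPolyDP(q,6,True).reshape(-1,2).tolist())
"
```

```text
[0.48153495 0.37163928 0.28468292]
pics/w1.png blue 6627.5 (294, 252, 68, 126) [[297, 252], [295, 376], [308, 376], [297, 372], [298, 359], [332, 369], [335, 359], [351, 357], [358, 261], [355, 367], [343, 375], [355, 377], [361, 257]]
pics/w1.png or 365.0 (318, 438, 71, 9) [[318, 443], [388, 438]]
pics/w2.png blue 6864.5 (277, 151, 73, 137) [[347, 151], [317, 151], [332, 157], [331, 171], [326, 163], [277, 156], [282, 171], [299, 168], [284, 175], [285, 279], [303, 278], [306, 287], [339, 279], [342, 177], [329, 172], [344, 172], [346, 156], [348, 174]]
pics/w2.png blue 80.0 (331, 251, 16, 45) [[345, 251], [344, 291], [331, 295], [344, 294]]
pics/w2.png blue 52.0 (279, 279, 15, 17) [[279, 279], [279, 294], [292, 295], [280, 290]]
pics/w2.png or 764.0 (312, 373, 72, 19) [[383, 378], [313, 380], [312, 389], [380, 385]]
pics/w2.png or 123.0 (296, 292, 33, 5) [[296, 292], [328, 296]]
```

View pics/w12.png

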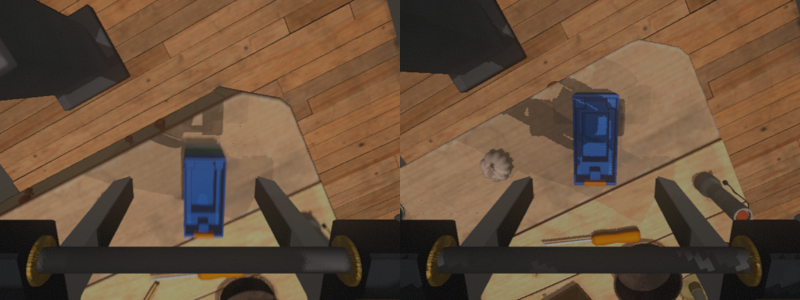

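The wrist views (half size) show the blue rim end to end: the clip end is at the bottom and the fingers straddle the bin. At full scale the view-2 corners are near (277,150), (348,150), (345,295) and (279,295).

```bash
cat >> h.py <<'E'
def quad(im,lo,hi):
    c=blobs(im,lo,hi,30); p=cv2.convexHull(np.vstack([b for b in c if cv2.contourArea(b)>=40]))[:,0].astype(float)
    # extreme points along the diagonals: UL,UR,LR,LL
    return [p[np.argmax(p@np.array(v))] for v in((-1,-1),(1,-1),(1,1),(-1,1))]
E
python3 - <<'E'
from h import *
np.set_printoptions(precision=4,suppress=True)
(a,ca),(b,cb)=load('pics/w1.png'),load('pics/w2.png')
B=((100,90,25),(130,255,255)); Q=quad(a,*B),quad(b,*B); print(Q)
P=[plane(cb,q,.124) for q in Q[1]]
for p,q,r in zip(*Q,P): print(tri(ca,p,cb,q),r)
P=np.array(P); c=P.mean(0); u=(P[2]+P[3]-P[0]-P[1])/2; print("centre",c,"len",np.linalg.norm(u),"yaw",np.arctan2(u[1],u[0]),"w",np.linalg.norm(P[1]-P[0]),np.linalg.norm(P[2]-P[3]))
o=ctrl.get_obs();R=Ro.from_euler("xyz",o["eef_rot"]).as_matrix()
print("shift tool",R.T@(c+[0,0,-.028]-o["ee_pos"]),"cols\n",[b[y,300:330:10].tolist() for y in(147,149,151,153)],[b[y,265:290:4].tolist() for y in (220,)])
E
```

```text
([array([295., 252.]), array([358., 252.]), array([356., 376.]), array([295., 377.])], [array([277., 152.]), array([349., 152.]), array([344., 295.]), array([280., 295.])])
(array([0.4131, 0.3744, 0.1224]), np.float64(8.40641613573299e-06)) [0.4131 0.3745 0.124 ]
(array([0.44  , 0.4261, 0.1209]), np.float64(0.0031555987212301875)) [0.4403 0.4274 0.124 ]
(array([0.5539, 0.3681, 0.1217]), np.float64(0.0003665127900845708)) [0.5529 0.3682 0.124 ]
(array([0.526 , 0.3158, 0.1244]), np.float64(0.0011906425171333138)) [0.5263 0.3163 0.124 ]
centre [0.4831 0.3716 0.124 ] len 0.127295970734974 yaw -0.4798608057063769 w 0.059458026037390636 0.058356019690493054
shift tool [-0.0021  0.0007  0.1891] cols
 [[[65, 62, 50], [67, 60, 50], [72, 65, 55]], [[41, 44, 46], [39, 42, 46], [40, 43, 50]], [[43, 50, 78], [42, 50, 77], [45, 62, 105]], [[45, 56, 85], [46, 57, 87], [47, 60, 93]]] [[[78, 61, 49], [116, 90, 70], [114, 90, 69], [55, 49, 56], [33, 34, 47], [32, 42, 67], [31, 41, 66]]]
```

Request:
jog_arm:
  motion:
    - [-0.002,0.001,0.045,0,0,0.005,1]
    - [0,0,0.05,0,0,0,1]
    - [0,0,0.045,0,0,0,1]
    - [0,0,0.03,0,0,0,1]
    - [0,0,0.018,0,0,0,1]
  squeeze: 20

```text
time_s: 1.7
ee_pos: [0.4818, 0.3719, 0.0949]
eef_rot: [-3.139, -0.002, 2.663]
force: [0.4, 0.7, 0.0]
grip_width: 0.0942
grip_force: 0.0
```

Request:
jog_arm:
  motion:
    - [0,0,0,0,0,0,1]
    - [0,0,0,0,0,0,-1]
    - [0,0,0,0,0,0,-1]
    - [0,0,0,0,0,0,-1]
    - [0,0,0,0,0,0,-1]

```text
time_s: 2.2
ee_pos: [0.484, 0.372, 0.0983]
eef_rot: [3.141, 0.001, 2.662]
force: [0.9, -0.2, 0.3]
grip_width: 0.0651
grip_force: 0.0
```

Request:
jog_arm:
  motion:
    - [0,0,0,0,0,0,-1]
    - [0,0,0,0,0,0,-1]
    - [0,0,0,0,0,0,-1]

```text
time_s: 2.5
ee_pos: [0.484, 0.372, 0.0981]
eef_rot: [3.141, 0.0, 2.662]
force: [-1.1, -0.4, 6.6]
grip_width: 0.0616
grip_force: 20.0
```

Request:
jog_arm:
  motion:
    - [0,0,-0.015,0,0,0,-1]
    - [0,0,-0.025,0,0,0,-1]
    - [0,0,-0.035,0,0,0,-1]
    - [0,0,-0.035,0,0,0,-1]
    - [0,0,0,0,0,0,-1]

```text
time_s: 3.0
ee_pos: [0.4851, 0.3726, 0.2134]
eef_rot: [3.135, 0.004, 2.662]
force: [0.9, 0.2, -1.0]
grip_width: 0.0618
grip_force: 20.0
```

Run:
```python
from h import *
s=ctrl.camera("scene"); t=ctrl.camera("top")
cv2.imwrite("pics/chk1.png",np.hstack([cv2.resize(t[185:305,130:250],(400,400)),cv2.resize(s[100:220,200:320],(400,400))])[...,::-1])
o=ctrl.get_obs();print(o["ee_pos"],o["grip_width"],o["grip_force"],o["qpos"])
```

```text
[0.48377902 0.3717262  0.20800797] 0.061848166241179454 19.99432146549225 [ 5.95177311e-01  4.32847439e-01  1.33480495e+00 -9.74636202e-05
  1.37315793e+00 -4.95795187e-01]
```

View pics/chk1.png

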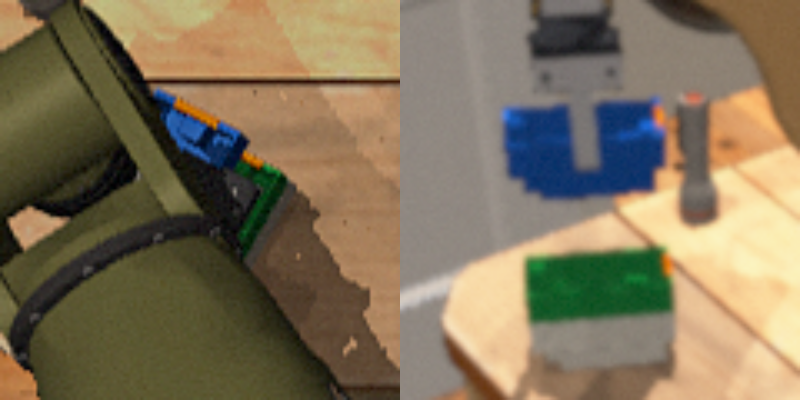

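The blue bin hangs level in the gripper, at about (580,150) in the right half. Green is still nested in white at (600,300). I carry blue to the gap between tin and jar.

Request:
jog_arm:
  motion:
    - [-0.015,-0.023,0,0,0,0,-1]
    - [-0.024,-0.036,0,0,0,0,-1]
    - [-0.024,-0.036,0,0,0,0,-1]
    - [-0.024,-0.036,0,0,0,0,-1]
    - [-0.024,-0.036,0,0,0,0,-1]

```text
time_s: 3.6
ee_pos: [0.5044, 0.1706, 0.206]
eef_rot: [-3.14, -0.002, 2.662]
force: [0.5, 0.3, -1.2]
grip_width: 0.0619
grip_force: 20.0
```

Request:
jog_arm:
  motion:
    - [-0.024,-0.037,0,0,0,0,-1]
    - [-0.024,-0.037,0,0,0,0,-1]
    - [-0.024,-0.037,0,0,0,0,-1]
    - [-0.024,-0.037,0,0,0,0,-1]
    - [-0.024,-0.037,0,0,0,0,-1]

```text
time_s: 4.1
ee_pos: [0.5254, -0.0488, 0.2061]
eef_rot: [-3.141, -0.002, 2.662]
force: [0.6, -0.0, -1.2]
grip_width: 0.0615
grip_force: 20.0
```

Request:
jog_arm:
  motion:
    - [-0.024,-0.037,0,0,0,0,-1]
    - [-0.024,-0.037,0,0,0,0,-1]
    - [-0.024,-0.037,0,0,0,0,-1]
    - [0,0,0,0,0,0,-1]
    - [0,0,0,0,0,0,-1]

```text
time_s: 4.6
ee_pos: [0.5381, -0.1792, 0.2059]
eef_rot: [-3.141, -0.003, 2.66]
force: [-0.6, 0.1, -1.2]
grip_width: 0.0621
grip_force: 20.0
```

Run:
```python
from h import *
t=ctrl.camera("top");cv2.imwrite("pics/chk2.png",t[130:330,240:560,::-1])
snap("pics/w3.png"); o=ctrl.get_obs();print(o["ee_pos"],o["eef_rot"],o["grip_force"],o["qpos"])
```

```text
[ 0.53856566 -0.17783221  0.20666942] [-3.14157611e+00 -1.58125801e-03  2.66247835e+00] 19.99443769454956 [-3.83564784e-01  3.38238984e-01  1.46776380e+00  1.38146632e-04
  1.33716550e+00 -1.47527891e+00]
```

View pics/chk2.png

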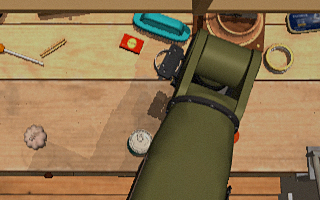

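The top view shows the arm over the gap: garlic at (36,137), tin at (141,142), the ring at (170,62) behind. The bin itself is hidden under the arm. By the coordinates the footprint clears the tin by about 19 mm and the ring by about 25 mm, so I lower.

Request:
jog_arm:
  motion:
    - [0,0,0.03,0,0,0,-1]
    - [0,0,0.045,0,0,0,-1]
    - [0,0,0.045,0,0,0,-1]
    - [0,0,0.035,0,0,0,-1]
    - [0,0,0.012,0,0,0,-1]

```text
time_s: 5.2
ee_pos: [0.5372, -0.1769, 0.0371]
eef_rot: [-3.141, -0.005, 2.663]
force: [0.2, -0.6, -0.3]
grip_width: 0.0615
grip_force: 20.0
```

Request:
jog_arm:
  motion:
    - [0,0,0.003,0,0,0,-1]
    - [0,0,0.002,0,0,0,-1]
    - [0,0,0,0,0,0,-1]

```text
time_s: 5.5
ee_pos: [0.5397, -0.1789, 0.037]
eef_rot: [3.141, 0.002, 2.662]
force: [-1.3, 0.1, -1.7]
grip_width: 0.062
grip_force: 20.0
```

Request:
jog_arm:
  motion:
    - [0,0,0.002,0,0,0,-1]
    - [0,0,0.001,0,0,0,-1]
    - [0,0,0,0,0,0,-1]

```text
time_s: 5.8
ee_pos: [0.5396, -0.179, 0.034]
eef_rot: [3.141, 0.002, 2.662]
force: [-2.2, 2.9, 8.6]
grip_width: 0.0618
grip_force: 20.0
```

Request:
jog_arm:
  motion:
    - [0,0,0,0,0,0,1]
    - [0,0,0,0,0,0,1]
    - [0,0,0,0,0,0,1]
    - [0,0,0,0,0,0,1]
    - [0,0,-0.02,0,0,0,1]

```text
time_s: 6.3
ee_pos: [0.5376, -0.1783, 0.0505]
eef_rot: [-3.141, -0.004, 2.662]
force: [-0.3, -0.1, 0.2]
grip_width: 0.0936
grip_force: 0.0
```

Request:
jog_arm:
  motion:
    - [0,0,-0.04,0,0,0,1]
    - [0,0,-0.05,0,0,0,1]
    - [0,0,-0.05,0,0,0,1]
    - [0,0,-0.05,0,0,0,1]
    - [0.012,0.018,0,0,0,0,1]

```text
time_s: 6.8
ee_pos: [0.5382, -0.1591, 0.2493]
eef_rot: [3.141, 0.011, 2.66]
force: [-0.1, 0.7, 0.0]
grip_width: 0.0939
grip_force: 0.0
```

Run:
```python
from h import *
np.set_printoptions(precision=4,suppress=True)
snap("pics/w4.png"); b,c=load("pics/w4.png")
Q=quad(b,(100,90,25),(130,255,255)); P=np.array([plane(c,q,.06) for q in Q]); print(Q,P)
u=(P[2]+P[3]-P[0]-P[1])/2; print("centre",P.mean(0),np.linalg.norm(u),np.arctan2(u[1],u[0]))
cv2.imwrite("pics/w4s.png",cv2.resize(b,(400,300))[...,::-1])
```

```text
[array([260., 156.]), array([323., 156.]), array([178., 479.]), array([130., 479.])] [[ 0.4681 -0.1743  0.06  ]
 [ 0.4942 -0.1242  0.06  ]
 [ 0.7418 -0.438   0.06  ]
 [ 0.7162 -0.4871  0.06  ]]
centre [ 0.6051 -0.3059  0.06  ] 0.39947094881387407 -0.9016259722264915
```

View pics/w4s.png

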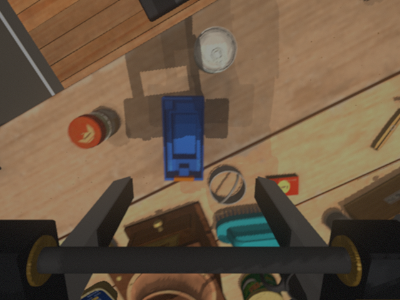

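The view shows blue standing upright by itself at (183,138), with tin (215,48), jar (86,130) and ring (226,183) untouched. Back to the green bin.

Request:
jog_arm:
  motion:
    - [0.0245,0.037,0,0,0,0,1]
    - [0.0245,0.037,0,0,0,0,1]
    - [0.0245,0.037,0,0,0,0,1]
    - [0.0245,0.037,0,0,0,0,1]
    - [0.0245,0.037,0,0,0,0,1]

```text
time_s: 7.35
ee_pos: [0.5126, 0.0649, 0.2419]
eef_rot: [-3.141, -0.001, 2.662]
force: [0.3, -0.0, 0.3]
grip_width: 0.0941
grip_force: 0.0
```

Request:
jog_arm:
  motion:
    - [0.0245,0.037,0,0,0,0,1]
    - [0.0245,0.037,0,0,0,0,1]
    - [0.0245,0.037,0,0,0,0,1]
    - [0.0245,0.037,0,0,0,0,1]
    - [0.0245,0.037,0,0,0,0,1]

```text
time_s: 7.85
ee_pos: [0.4894, 0.2857, 0.2418]
eef_rot: [-3.141, -0.001, 2.662]
force: [0.6, 0.4, 0.8]
grip_width: 0.0939
grip_force: 0.0
```

Request:
jog_arm:
  motion:
    - [0.0245,0.037,0,0,0,0,1]
    - [0.024,0.037,0,0,0,0,1]
    - [0,0,0,0,0,0,1]
    - [0,0,0,0,0,0,1]

```text
time_s: 8.25
ee_pos: [0.4807, 0.3724, 0.2413]
eef_rot: [-3.14, -0.001, 2.663]
force: [0.1, -0.2, 0.6]
grip_width: 0.094
grip_force: 0.0
```

```bash
cat >> h.py <<'E'
def rim(fn,lo,hi,z,dz):
    b,c=load(fn); Q=quad(b,lo,hi); P=np.array([plane(c,q,z) for q in Q]); u=(P[2]+P[3]-P[0]-P[1])/2
    print([q.tolist() for q in Q],"centre",P.mean(0),"len",np.linalg.norm(u),"axis yaw",np.arctan2(u[1],u[0]),"w",np.linalg.norm(P[1]-P[0]),np.linalg.norm(P[2]-P[3]))
    o=ctrl.get_obs();R=Ro.from_euler("xyz",o["eef_rot"]).as_matrix()
    print("TCP",o["ee_pos"],o["eef_rot"],"shift tool",R.T@(P.mean(0)+[0,0,dz]-o["ee_pos"]))
E
python3 - <<'E'
from h import *
np.set_printoptions(precision=4,suppress=True)
snap("pics/w5.png"); rim("pics/w5.png",(50,90,25),(90,255,255),.092,-.028)
E
```

```text
[[275.0, 154.0], [350.0, 154.0], [345.0, 301.0], [278.0, 301.0]] centre [0.4829 0.3714 0.092 ] len 0.1271877515322252 axis yaw -0.4825644256899681 w 0.05993454112389216 0.05930015234118302
TCP [0.4811 0.3715 0.2417] [-3.1404 -0.0004  2.662 ] shift tool [-0.0017  0.0009  0.1777]
```

Request:
jog_arm:
  motion:
    - [-0.002,0.001,0.045,0,0,0,1]
    - [0,0,0.05,0,0,0,1]
    - [0,0,0.045,0,0,0,1]
    - [0,0,0.025,0,0,0,1]
    - [0,0,0.01,0,0,0,1]

```text
time_s: 8.8
ee_pos: [0.4828, 0.37, 0.0648]
eef_rot: [-3.138, -0.002, 2.66]
force: [0.7, 0.8, -0.5]
grip_width: 0.094
grip_force: 0.0
```

Request:
jog_arm:
  motion:
    - [0,0,0,0,0,0,-1]
    - [0,0,0,0,0,0,-1]
    - [0,0,0,0,0,0,-1]
    - [0,0,0,0,0,0,-1]
    - [0,0,0,0,0,0,-1]

```text
time_s: 9.3
ee_pos: [0.4838, 0.3723, 0.0685]
eef_rot: [3.14, 0.001, 2.662]
force: [0.6, -0.2, 4.7]
grip_width: 0.0621
grip_force: 20.0
```

Request:
jog_arm:
  motion:
    - [0,0,0,0,0,0,-1]
    - [0,0,0,0,0,0,-1]
    - [0,0,0,0,0,0,-1]

```text
time_s: 9.6
ee_pos: [0.4838, 0.3723, 0.0685]
eef_rot: [3.14, 0.001, 2.662]
force: [-0.4, -0.4, 5.4]
grip_width: 0.062
grip_force: 20.0
```

Request:
jog_arm:
  motion:
    - [0,0,-0.015,0,0,0,-1]
    - [0,0,-0.025,0,0,0,-1]
    - [0,0,-0.03,0,0,0,-1]
    - [0,0,-0.03,0,0,0,-1]
    - [-0.012,-0.02,0,0,0,0,-1]

```text
time_s: 10.1
ee_pos: [0.4856, 0.3508, 0.1726]
eef_rot: [3.135, 0.003, 2.664]
force: [0.6, -0.3, -1.8]
grip_width: 0.062
grip_force: 20.0
```

Request:
jog_arm:
  motion:
    - [-0.02,-0.036,0,0,0,0,-1]
    - [-0.02,-0.036,0,0,0,0,-1]
    - [-0.02,-0.036,0,0,0,0,-1]
    - [-0.02,-0.036,0,0,0,0,-1]
    - [-0.02,-0.036,0,0,0,0,-1]

```text
time_s: 10.6
ee_pos: [0.4901, 0.1414, 0.1684]
eef_rot: [3.141, 0.001, 2.662]
force: [0.1, -0.4, -1.2]
grip_width: 0.0624
grip_force: 20.0
```

Request:
jog_arm:
  motion:
    - [-0.02,-0.036,0,0,0,0,-1]
    - [-0.02,-0.036,0,0,0,0,-1]
    - [-0.004,-0.012,0,0,0,0,-1]
    - [0,0,0,0,0,0,-1]
    - [0,0,0,0,0,0,-1]

```text
time_s: 11.1
ee_pos: [0.4907, 0.0487, 0.1679]
eef_rot: [3.141, 0.0, 2.662]
force: [0.3, 0.7, -1.6]
grip_width: 0.0615
grip_force: 20.0
```

Run:
```python
from h import *
s=ctrl.camera("scene");cv2.imwrite("pics/chk3.png",s[80:380,160:480,::-1])
o=ctrl.get_obs();print(o["ee_pos"],o["eef_rot"],o["grip_force"],o["qpos"])
```

```text
[0.49068428 0.04909548 0.16780948] [3.14123536e+00 2.18692518e-04 2.66262498e+00] 19.997357726097107 [ 2.53217911e-02  2.09285229e-01  1.72591353e+00  2.21740668e-04
  1.20602980e+00 -1.06658596e+00]
```

View pics/chk3.png

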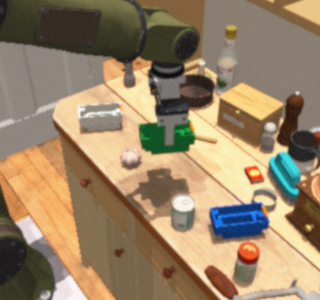

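The scene shows green held level over the clear gap at (165,137), white alone at (100,117), blue at (238,220), and the bystanders in place. I lower green.

Request:
jog_arm:
  motion:
    - [0,0,0.035,0,0,0,-1]
    - [0,0,0.045,0,0,0,-1]
    - [0,0,0.035,0,0,0,-1]
    - [0,0,0.012,0,0,0,-1]
    - [0,0,0.003,0,0,0,-1]

```text
time_s: 11.65
ee_pos: [0.4904, 0.0489, 0.0369]
eef_rot: [-3.141, -0.002, 2.663]
force: [0.7, 0.4, -0.7]
grip_width: 0.0615
grip_force: 20.0
```

Request:
jog_arm:
  motion:
    - [0,0,0.002,0,0,0,-1]
    - [0,0,0,0,0,0,-1]
    - [0,0,0,0,0,0,-1]

```text
time_s: 11.95
ee_pos: [0.4913, 0.0482, 0.0367]
eef_rot: [3.141, 0.002, 2.662]
force: [-0.0, -0.4, -1.0]
grip_width: 0.0621
grip_force: 20.0
```

Request:
jog_arm:
  motion:
    - [0,0,0.002,0,0,0,-1]
    - [0,0,0,0,0,0,-1]

```text
time_s: 12.15
ee_pos: [0.4919, 0.048, 0.0357]
eef_rot: [3.14, 0.003, 2.662]
force: [-4.9, -0.6, 17.9]
grip_width: 0.0616
grip_force: 20.0
```

Request:
jog_arm:
  motion:
    - [0,0,0,0,0,0,1]
    - [0,0,0,0,0,0,1]
    - [0,0,0,0,0,0,1]
    - [0,0,0,0,0,0,1]
    - [0,0,-0.02,0,0,0,1]

```text
time_s: 12.65
ee_pos: [0.4893, 0.048, 0.0518]
eef_rot: [-3.14, -0.004, 2.662]
force: [0.1, -0.7, -0.8]
grip_width: 0.0935
grip_force: 0.0
```

Request:
jog_arm:
  motion:
    - [0,0,-0.04,0,0,0,1]
    - [0,0,-0.05,0,0,0,1]
    - [0,0,-0.04,0,0,0.14,1]
    - [0,0,-0.03,0,0,0.14,1]
    - [0,0,0,0,0,0.14,1]

```text
time_s: 13.15
ee_pos: [0.492, 0.0481, 0.2177]
eef_rot: [3.136, 0.004, 2.236]
force: [0.5, 0.4, -0.4]
grip_width: 0.0939
grip_force: 0.0
```

Request:
jog_arm:
  motion:
    - [0,0,0,0,0,0.14,1]
    - [0,0,0,0,0,0.14,1]
    - [0,0,0,0,0,0.14,1]
    - [0,0,0,0,0,0.14,1]
    - [0,0,0,0,0,0.14,1]

```text
time_s: 13.65
ee_pos: [0.4906, 0.0481, 0.2134]
eef_rot: [-3.141, -0.0, 1.536]
force: [-0.5, -0.1, -0.4]
grip_width: 0.0938
grip_force: 0.0
```

Request:
jog_arm:
  motion:
    - [0,0,0,0,0,0.14,1]
    - [0,0,0,0,0,0.14,1]
    - [0,0,0,0,0,0.14,1]
    - [0,0,0,0,0,0.14,1]
    - [0,0,0,0,0,0.14,1]

```text
time_s: 14.15
ee_pos: [0.4906, 0.0481, 0.2134]
eef_rot: [-3.141, 0.0, 0.836]
force: [0.3, 1.3, -0.3]
grip_width: 0.094
grip_force: 0.0
```

Request:
jog_arm:
  motion:
    - [0,0,0,0,0,0.14,1]
    - [0,0,0,0,0,0.14,1]
    - [0,0,0,0,0,0.14,1]
    - [0,0,0,0,0,0.14,1]
    - [0,0,0,0,0,0.14,1]

```text
time_s: 14.65
ee_pos: [0.4906, 0.0481, 0.2134]
eef_rot: [-3.142, 0.0, 0.136]
force: [-0.8, -0.2, 0.1]
grip_width: 0.0941
grip_force: 0.0
```

Request:
jog_arm:
  motion:
    - [0,0,0,0,0,0.14,1]
    - [0,0,0,0,0,0.14,1]
    - [0,0,0,0,0,0.14,1]
    - [0,0,0,0,0,0.14,1]
    - [0,0,0,0,0,0.06,1]

```text
time_s: 15.15
ee_pos: [0.4906, 0.0481, 0.2133]
eef_rot: [3.141, 0.0, -0.484]
force: [0.1, -0.0, -0.6]
grip_width: 0.0938
grip_force: 0.0
```

Request:
jog_arm:
  motion:
    - [0,0,0,0,0,0,1]
    - [0,0,0,0,0,0,1]

```text
time_s: 15.35
ee_pos: [0.4906, 0.0481, 0.2134]
eef_rot: [3.142, 0.0, -0.476]
force: [-0.5, -0.2, 1.4]
grip_width: 0.0939
grip_force: 0.0
```

Run:
```python
from h import *
np.set_printoptions(precision=4,suppress=True)
snap("pics/w6.png"); rim("pics/w6.png",(50,90,25),(90,255,255),.06,-.0245)
print(ctrl.get_obs()["qpos"])
```

```text
[[273.0, 148.0], [347.0, 149.0], [343.0, 295.0], [276.0, 295.0]] centre [0.4909 0.0466 0.06  ] len 0.12729041274623445 axis yaw 2.662835459674031 w 0.0596503314908744 0.05976758878250534
TCP [0.4906 0.0481 0.2134] [-3.1416  0.0001 -0.4762] shift tool [0.001  0.0012 0.1779]
[0.0234 0.1658 1.6672 0.0001 1.3086 2.0704]
```

Request:
jog_arm:
  motion:
    - [0.001,0.001,0.045,0,0,0,1]
    - [0,0,0.05,0,0,0,1]
    - [0,0,0.045,0,0,0,1]
    - [0,0,0.026,0,0,0,1]
    - [0,0,0.01,0,0,0,1]

```text
time_s: 15.9
ee_pos: [0.4898, 0.0467, 0.0351]
eef_rot: [3.14, 0.003, -0.477]
force: [0.4, -0.2, 0.2]
grip_width: 0.0937
grip_force: 0.0
```

Request:
jog_arm:
  motion:
    - [0,0,0,0,0,0,-1]
    - [0,0,0,0,0,0,-1]
    - [0,0,0,0,0,0,-1]
    - [0,0,0,0,0,0,-1]
    - [0,0,0,0,0,0,-1]

```text
time_s: 16.4
ee_pos: [0.4916, 0.0468, 0.0384]
eef_rot: [-3.141, -0.002, -0.478]
force: [-0.6, -0.2, 7.6]
grip_width: 0.0622
grip_force: 20.0
```

Request:
jog_arm:
  motion:
    - [0,0,0,0,0,0,-1]
    - [0,0,0,0,0,0,-1]

```text
time_s: 16.6
ee_pos: [0.4916, 0.0468, 0.0385]
eef_rot: [-3.141, -0.001, -0.478]
force: [-2.4, 0.6, 7.5]
grip_width: 0.0616
grip_force: 20.0
```

Request:
jog_arm:
  motion:
    - [0,0,-0.015,0,0,0,-1]
    - [0,0,-0.03,0,0,0,-1]
    - [0,0,-0.045,0,0,0,-1]
    - [0,0,-0.04,0,0,-0.07,-1]
    - [0,0,0,0,0,-0.13,-1]

```text
time_s: 17.1
ee_pos: [0.4931, 0.0468, 0.1729]
eef_rot: [-3.139, -0.008, -0.275]
force: [-0.2, 0.2, -2.4]
grip_width: 0.0619
grip_force: 20.0
```

Request:
jog_arm:
  motion:
    - [0,0,0,0,0,-0.14,-1]
    - [0,0,0,0,0,-0.14,-1]
    - [0,0,0,0,0,-0.14,-1]
    - [0,0,0,0,0,-0.14,-1]
    - [0,0,0,0,0,-0.14,-1]

```text
time_s: 17.6
ee_pos: [0.491, 0.0467, 0.1676]
eef_rot: [3.141, -0.0, 0.428]
force: [0.6, -0.5, -2.0]
grip_width: 0.0619
grip_force: 20.0
```

Request:
jog_arm:
  motion:
    - [0,0,0,0,0,-0.14,-1]
    - [0,0,0,0,0,-0.14,-1]
    - [0,0,0,0,0,-0.14,-1]
    - [0,0,0,0,0,-0.14,-1]
    - [0,0,0,0,0,-0.14,-1]

```text
time_s: 18.1
ee_pos: [0.491, 0.0467, 0.1676]
eef_rot: [3.141, -0.0, 1.128]
force: [-0.0, -0.6, -0.7]
grip_width: 0.0615
grip_force: 20.0
```

Request:
jog_arm:
  motion:
    - [0,0,0,0,0,-0.14,-1]
    - [0,0,0,0,0,-0.14,-1]
    - [0,0,0,0,0,-0.14,-1]
    - [0,0,0,0,0,-0.14,-1]
    - [0,0,0,0,0,-0.14,-1]

```text
time_s: 18.6
ee_pos: [0.491, 0.0467, 0.1676]
eef_rot: [3.141, -0.0, 1.828]
force: [0.4, 0.3, -0.9]
grip_width: 0.0618
grip_force: 20.0
```

Request:
jog_arm:
  motion:
    - [0,0,0,0,0,-0.14,-1]
    - [0,0,0,0,0,-0.14,-1]
    - [0,0,0,0,0,-0.14,-1]
    - [0,0,0,0,0,-0.14,-1]
    - [0,0,0,0,0,-0.14,-1]

```text
time_s: 19.1
ee_pos: [0.491, 0.0467, 0.1676]
eef_rot: [3.142, 0.0, 2.528]
force: [0.3, -0.2, -1.6]
grip_width: 0.0617
grip_force: 20.0
```

Request:
jog_arm:
  motion:
    - [0,0,0,0,0,-0.1,-1]
    - [0,0,0,0,0,-0.04,-1]
    - [0,0,0,0,0,0,-1]
    - [0,0,0,0,0,0,-1]

```text
time_s: 19.5
ee_pos: [0.491, 0.0467, 0.1675]
eef_rot: [-3.142, 0.0, 2.66]
force: [0.8, 0.2, -1.2]
grip_width: 0.0619
grip_force: 20.0
```

Request:
jog_arm:
  motion:
    - [0.0195,0.0355,0,0,0,0,-1]
    - [0.0195,0.0355,0,0,0,0,-1]
    - [0.0195,0.0355,0,0,0,0,-1]
    - [0.0195,0.0355,0,0,0,0,-1]
    - [0,0,0,0,0,0,-1]

```text
time_s: 20.0
ee_pos: [0.4868, 0.2123, 0.1674]
eef_rot: [3.141, -0.0, 2.664]
force: [-0.1, -0.3, -1.2]
grip_width: 0.0617
grip_force: 20.0
```

Request:
jog_arm:
  motion:
    - [0,0,0,0,0,0,-1]
    - [0,0,0,0,0,0,-1]

```text
time_s: 20.2
ee_pos: [0.4875, 0.2079, 0.1674]
eef_rot: [-3.141, -0.0, 2.661]
force: [-0.1, -0.3, -1.1]
grip_width: 0.062
grip_force: 20.0
```

Run:
```python
from h import *
np.set_printoptions(precision=4,suppress=True)
o=snap("pics/w7.png"); print(o["ee_pos"],o["eef_rot"])
b,c=load("pics/w7.png"); K,R,t=c
p=cv2.projectPoints(np.array([[.483,.3715,.06]]),cv2.Rodrigues(R)[0],t,K,None)[0].ravel(); print(p)
x0,y0=int(p[0])-90,int(p[1])-120; x0=min(x0,640-200); y0=max(y0,0)
print(x0,y0); cv2.imwrite("pics/w7c.png",cv2.resize(b[y0:y0+200,x0:x0+200],(600,600),interpolation=2)[...,::-1])
```

```text
[0.4875 0.2079 0.1674] [-3.1413 -0.      2.6607]
[520.4486 130.0443]
430 10
```

View pics/w7c.png

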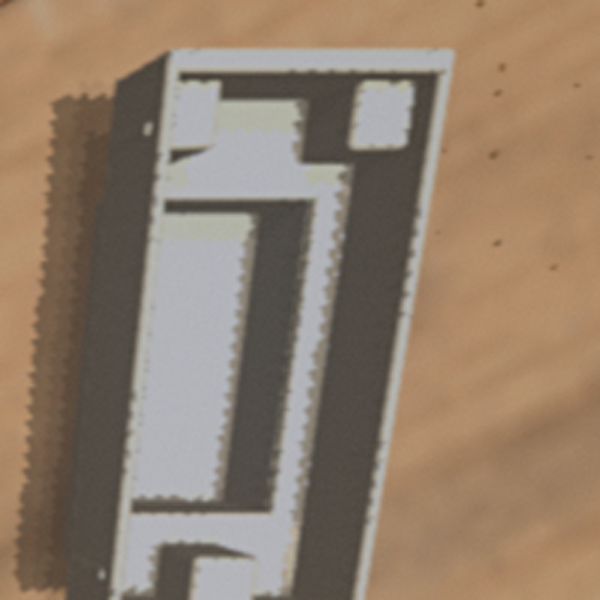

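The crop shows the empty white bin: the -x end rim corners are at crop (170,49) and (455,50), full image (486.7,26.3) and (581.7,26.7). The side edges run through (112,600) and (366,600), and the lug layout matches the description.

Run:
```python
from h import *
np.set_printoptions(precision=4,suppress=True)
b,c=load("pics/w7.png")
f=lambda x,y:plane(c,(430+x/3,10+y/3),.06)
A,B,C,D=f(170,48),f(455,49),f(366,600),f(112,600)
for p,q in((A,D),(B,C)): d=q-p; print(p,q,"yaw",np.arctan2(d[1],d[0]))
print("w",np.linalg.norm(A-B),np.linalg.norm(C-D))
m=(A+B)/2; n=(C+D)/2; d=(n-m)/np.linalg.norm(n-m); 
for u in(d,np.array([np.cos(-.48),np.sin(-.48),0])): print("centre",m+.065*u,"mid-axis yaw",np.arctan2(u[1],u[0]))
o=ctrl.get_obs();R=Ro.from_euler("xyz",o["eef_rot"]).as_matrix(); print("shift",R.T@(m+.065*d-o["ee_pos"]))
```

```text
[0.4117 0.3738 0.06  ] [0.5183 0.3188 0.06  ] yaw -0.47698076426490293
[0.4401 0.4279 0.06  ] [0.5466 0.3731 0.06  ] yaw -0.4752394732325127
w 0.061014939135878396 0.06122245619784711
centre [0.4837 0.3711 0.06  ] mid-axis yaw -0.47611091827691765
centre [0.4835 0.3708 0.06  ] mid-axis yaw -0.48000000000000004
shift [0.0791 0.143  0.1075]
```

Request:
jog_arm:
  motion:
    - [0.02,0.036,0,0,0,0,-1]
    - [0.02,0.036,0,0,0,0,-1]
    - [0.02,0.036,0,0,0,0,-1]
    - [0.019,0.035,0,0,0,0,-1]
    - [0,0,0,0,0,0,-1]

```text
time_s: 20.75
ee_pos: [0.483, 0.3746, 0.1671]
eef_rot: [3.141, -0.0, 2.663]
force: [-0.5, -0.0, -1.0]
grip_width: 0.0619
grip_force: 20.0
```

Request:
jog_arm:
  motion:
    - [0,0,0.02,0,0,0,-1]
    - [0,0,0.03,0,0,0,-1]
    - [0,0,0.01,0,0,0,-1]
    - [0,0,0,0,0,0,-1]

```text
time_s: 21.15
ee_pos: [0.4833, 0.3708, 0.1064]
eef_rot: [-3.139, -0.001, 2.66]
force: [0.5, -0.0, -0.8]
grip_width: 0.0617
grip_force: 20.0
```

Aligned with the white bin; I ease it down.

Request:
jog_arm:
  motion:
    - [0,0,0.006,0,0,0,-1]
    - [0,0,0.005,0,0,0,-1]
    - [0,0,0.003,0,0,0,-1]
    - [0,0,0,0,0,0,-1]

```text
time_s: 21.55
ee_pos: [0.4833, 0.372, 0.0934]
eef_rot: [-3.141, -0.0, 2.662]
force: [1.0, 0.4, -1.4]
grip_width: 0.0618
grip_force: 20.0
```

Request:
jog_arm:
  motion:
    - [0,0,0.002,0,0,0,-1]
    - [0,0,0,0,0,0,-1]

```text
time_s: 21.75
ee_pos: [0.4833, 0.3721, 0.0914]
eef_rot: [3.142, 0.0, 2.662]
force: [-1.0, -0.3, -0.5]
grip_width: 0.0618
grip_force: 20.0
```

Request:
jog_arm:
  motion:
    - [0,0,0.002,0,0,0,-1]
    - [0,0,0,0,0,0,-1]

```text
time_s: 21.95
ee_pos: [0.4837, 0.3722, 0.0904]
eef_rot: [3.14, 0.001, 2.662]
force: [-2.0, -1.4, 6.6]
grip_width: 0.0618
grip_force: 20.0
```

Request:
jog_arm:
  motion:
    - [0,0,0,0,0,0,1]
    - [0,0,0,0,0,0,1]
    - [0,0,0,0,0,0,1]
    - [0,0,0,0,0,0,1]
    - [0,0,-0.02,0,0,0,1]

```text
time_s: 22.45
ee_pos: [0.4823, 0.3713, 0.1072]
eef_rot: [-3.138, -0.002, 2.662]
force: [-0.4, -0.7, -0.3]
grip_width: 0.0935
grip_force: 0.0
```

Request:
jog_arm:
  motion:
    - [0,0,-0.04,0,0,0,1]
    - [0,0,-0.05,0,0,0,1]
    - [0,0,-0.05,0,0,0,1]
    - [0,0,-0.01,0,0,0,1]
    - [0,0,0,0,0,0,1]

```text
time_s: 22.95
ee_pos: [0.4837, 0.3723, 0.2611]
eef_rot: [3.139, 0.002, 2.662]
force: [-0.1, 0.2, 0.0]
grip_width: 0.0939
grip_force: 0.0
```

Run:
```python
from h import *
np.set_printoptions(precision=4,suppress=True)
snap("pics/w8.png"); rim("pics/w8.png",(50,90,25),(90,255,255),.112,0)
b,_=load("pics/w8.png"); s=ctrl.camera("scene")
cv2.imwrite("pics/chk4.png",np.hstack([cv2.resize(b[110:330,210:430],(400,400)),cv2.resize(s[130:230,210:310],(400,400))])[...,::-1])
```

```text
[[272.0, 150.0], [346.0, 150.0], [343.0, 297.0], [276.0, 298.0]] centre [0.4826 0.3713 0.112 ] len 0.12696542043978967 axis yaw -0.47614381270079376 w 0.058924954608970556 0.059153376046331856
TCP [0.4833 0.372  0.2588] [-3.1415 -0.0001  2.6618] shift tool [ 0.0002 -0.0009  0.1468]
```

View pics/chk4.png

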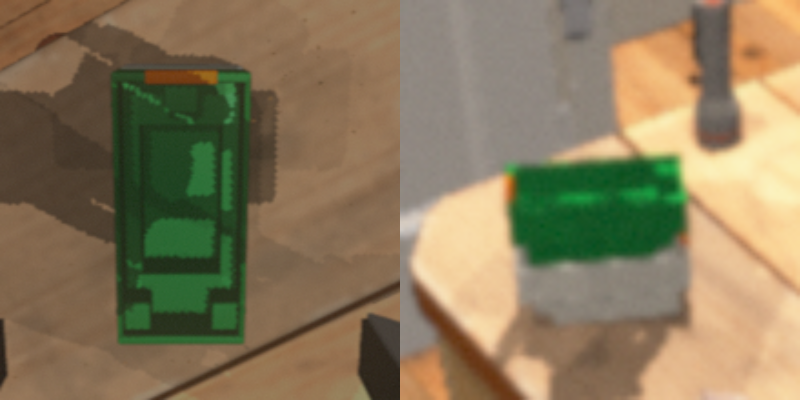

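The views show green sitting level and higher on white, with its clip now at the near end, (180,76) in the left half, so it is turned end for end and resting on the lugs. Now for blue.

Request:
jog_arm:
  motion:
    - [-0.016,-0.025,0,0,0,0,1]
    - [-0.024,-0.0365,0,0,0,0,1]
    - [-0.024,-0.0365,0,0,0,0,1]
    - [-0.024,-0.0365,0,0,0,0,1]
    - [-0.024,-0.0365,0,0,0,0,1]

```text
time_s: 23.55
ee_pos: [0.5031, 0.1668, 0.2572]
eef_rot: [-3.139, -0.003, 2.662]
force: [0.5, 0.7, -0.2]
grip_width: 0.0939
grip_force: 0.0
```

Request:
jog_arm:
  motion:
    - [-0.024,-0.0365,0,0,0,0,1]
    - [-0.024,-0.0365,0,0,0,0,1]
    - [-0.024,-0.0365,0,0,0,0,1]
    - [-0.024,-0.0365,0,0,0,0,1]
    - [-0.024,-0.0365,0,0,0,0,1]

```text
time_s: 24.05
ee_pos: [0.5253, -0.0504, 0.2574]
eef_rot: [-3.141, -0.003, 2.662]
force: [0.0, -0.1, -0.1]
grip_width: 0.0937
grip_force: 0.0
```

Request:
jog_arm:
  motion:
    - [-0.024,-0.0365,0.01,0,0,0,1]
    - [-0.024,-0.0365,0.02,0,0,0,1]
    - [-0.024,-0.0365,0.02,0,0,0,1]
    - [0,0,0,0,0,0,1]
    - [0,0,0,0,0,0,1]

```text
time_s: 24.55
ee_pos: [0.5385, -0.1793, 0.2072]
eef_rot: [-3.141, -0.004, 2.66]
force: [-0.2, 0.9, 1.5]
grip_width: 0.0937
grip_force: 0.0
```

Run:
```python
from h import *
np.set_printoptions(precision=4,suppress=True)
snap("pics/w9.png"); b,c=load("pics/w9.png")
m=b.copy(); m[330:]=0; m[:,:200]=0; m[:,420:]=0; cv2.imwrite("pics/w9.png",m[...,::-1])
rim("pics/w9.png",(103,130,25),(125,255,255),.06,-.026)
```

```text
[[274.0, 152.0], [349.0, 152.0], [345.0, 299.0], [278.0, 300.0]] centre [ 0.5383 -0.1793  0.06  ] len 0.1263729018187137 axis yaw -0.4795922743026578 w 0.05950132444928242 0.05881566550812261
TCP [ 0.5389 -0.1786  0.2082] [-3.1415 -0.0023  2.6615] shift tool [-0.0002 -0.0009  0.1742]
```

Request:
jog_arm:
  motion:
    - [0,0,0.045,0,0,0,1]
    - [0,0,0.05,0,0,0,1]
    - [0,0,0.045,0,0,0,1]
    - [0,0,0.023,0,0,0,1]
    - [0,0,0.009,0,0,0,1]

```text
time_s: 25.1
ee_pos: [0.5384, -0.1773, 0.0353]
eef_rot: [-3.141, -0.003, 2.663]
force: [0.6, -0.7, 0.1]
grip_width: 0.0938
grip_force: 0.0
```

Request:
jog_arm:
  motion:
    - [0,0,0,0,0,0,-1]
    - [0,0,0,0,0,0,-1]
    - [0,0,0,0,0,0,-1]
    - [0,0,0,0,0,0,-1]
    - [0,0,0,0,0,0,-1]

```text
time_s: 25.6
ee_pos: [0.5397, -0.1792, 0.0385]
eef_rot: [3.141, 0.002, 2.662]
force: [-0.4, 1.9, 5.9]
grip_width: 0.0618
grip_force: 20.0
```

Request:
jog_arm:
  motion:
    - [0,0,0,0,0,0,-1]
    - [0,0,0,0,0,0,-1]

```text
time_s: 25.8
ee_pos: [0.5397, -0.1791, 0.0384]
eef_rot: [3.141, 0.001, 2.662]
force: [-1.4, 1.0, 7.4]
grip_width: 0.0621
grip_force: 20.0
```

Request:
jog_arm:
  motion:
    - [0,0,-0.015,0,0,0,-1]
    - [0,0,-0.03,0,0,0,-1]
    - [0,0,-0.045,0,0,0,-1]
    - [0,0,-0.045,0,0,0,-1]
    - [0,0,-0.04,0,0,0,-1]

```text
time_s: 26.3
ee_pos: [0.5391, -0.179, 0.2159]
eef_rot: [3.141, 0.002, 2.662]
force: [0.4, 0.3, -1.2]
grip_width: 0.0617
grip_force: 20.0
```

Request:
jog_arm:
  motion:
    - [0.016,0.025,0,0,0,0,-1]
    - [0.024,0.0365,0,0,0,0,-1]
    - [0.024,0.0365,0,0,0,0,-1]
    - [0.024,0.0365,0,0,0,0,-1]
    - [0.024,0.0365,0,0,0,0,-1]

```text
time_s: 26.8
ee_pos: [0.5183, 0.026, 0.2136]
eef_rot: [3.141, 0.001, 2.661]
force: [1.6, 0.7, -0.7]
grip_width: 0.062
grip_force: 20.0
```

Request:
jog_arm:
  motion:
    - [0.024,0.0365,0,0,0,0,-1]
    - [0.024,0.0365,0,0,0,0,-1]
    - [0.024,0.0365,0,0,0,0,-1]
    - [0.024,0.0365,0,0,0,0,-1]
    - [0.024,0.0365,0,0,0,0,-1]

```text
time_s: 27.3
ee_pos: [0.4961, 0.2433, 0.2136]
eef_rot: [3.141, 0.001, 2.662]
force: [1.1, -0.1, -1.6]
grip_width: 0.0618
grip_force: 20.0
```

Request:
jog_arm:
  motion:
    - [0.024,0.0365,0,0,0,0,-1]
    - [0.024,0.0365,0,0,0,0,-1]
    - [0.024,0.0365,0,0,0,0,-1]
    - [0,0,0,0,0,0,-1]
    - [0,0,0,0,0,0,-1]

```text
time_s: 27.8
ee_pos: [0.4829, 0.3724, 0.2128]
eef_rot: [-3.141, 0.0, 2.663]
force: [-0.2, -0.7, -0.4]
grip_width: 0.0617
grip_force: 20.0
```

Request:
jog_arm:
  motion:
    - [0,0,0,0,0,0,-1]

```text
time_s: 27.9
ee_pos: [0.4835, 0.3711, 0.213]
eef_rot: [3.142, 0.0, 2.661]
force: [0.6, -0.6, -0.7]
grip_width: 0.062
grip_force: 20.0
```

Position matches (0.4837, 0.372). Lowering towards TCP z ≈ 0.142.

Request:
jog_arm:
  motion:
    - [0,0,0.02,0,0,0,-1]
    - [0,0,0.025,0,0,0,-1]
    - [0,0,0.01,0,0,0,-1]
    - [0,0,0.006,0,0,0,-1]
    - [0,0,0,0,0,0,-1]

```text
time_s: 28.4
ee_pos: [0.4836, 0.3716, 0.1516]
eef_rot: [-3.141, -0.0, 2.661]
force: [0.0, 1.1, -0.5]
grip_width: 0.0619
grip_force: 20.0
```

Request:
jog_arm:
  motion:
    - [0,0,0.004,0,0,0,-1]
    - [0,0,0.002,0,0,0,-1]
    - [0,0,0,0,0,0,-1]

```text
time_s: 28.7
ee_pos: [0.4834, 0.372, 0.1455]
eef_rot: [3.142, 0.0, 2.662]
force: [-0.4, 1.3, 0.0]
grip_width: 0.0619
grip_force: 20.0
```

Request:
jog_arm:
  motion:
    - [0,0,0.002,0,0,0,-1]
    - [0,0,0,0,0,0,-1]

```text
time_s: 28.9
ee_pos: [0.4833, 0.372, 0.1433]
eef_rot: [-3.141, -0.0, 2.662]
force: [0.1, -0.5, -2.1]
grip_width: 0.0622
grip_force: 20.0
```

Request:
jog_arm:
  motion:
    - [0,0,0.002,0,0,0,-1]
    - [0,0,0,0,0,0,-1]

```text
time_s: 29.1
ee_pos: [0.4835, 0.3722, 0.1424]
eef_rot: [3.141, 0.0, 2.662]
force: [-3.1, -0.9, 8.7]
grip_width: 0.0617
grip_force: 20.0
```

Contact at the expected height (0.1424). Release and withdraw, with two wrist pictures for a height check.

Request:
jog_arm:
  motion:
    - [0,0,0,0,0,0,1]
    - [0,0,0,0,0,0,1]
    - [0,0,0,0,0,0,1]
    - [0,0,0,0,0,0,1]
    - [0,0,-0.02,0,0,0,1]

```text
time_s: 29.6
ee_pos: [0.4825, 0.3714, 0.1591]
eef_rot: [-3.138, -0.002, 2.662]
force: [0.1, 0.3, 0.4]
grip_width: 0.0935
grip_force: 0.0
```

Request:
jog_arm:
  motion:
    - [0,0,-0.04,0,0,0,1]
    - [0,0,-0.05,0,0,0,1]
    - [0,0,-0.05,0,0,0,1]
    - [0,0,0,0,0,0,1]
    - [0,0,0,0,0,0,1]

```text
time_s: 30.1
ee_pos: [0.4835, 0.3721, 0.302]
eef_rot: [3.14, 0.001, 2.662]
force: [0.6, 0.2, -1.6]
grip_width: 0.0942
grip_force: 0.0
```

Run:
```python
from h import *
snap("pics/w10.png")
```

Request:
jog_arm:
  motion:
    - [0.03,0,0,0,0,0,1]
    - [0.03,0,0,0,0,0,1]
    - [0.02,0,0,0,0,0,1]
    - [0,0,0,0,0,0,1]
    - [0,0,0,0,0,0,1]

```text
time_s: 30.65
ee_pos: [0.4124, 0.4087, 0.3003]
eef_rot: [-3.14, -0.001, 2.662]
force: [-0.2, 0.2, 0.5]
grip_width: 0.094
grip_force: 0.0
```

Run:
```python
from h import *
np.set_printoptions(precision=4,suppress=True)
snap("pics/w11.png"); B=((103,130,25),(125,255,255))
rim("pics/w10.png",*B,.164,0)
(a,ca),(b,cb)=load("pics/w10.png"),load("pics/w11.png")
for p,q in list(zip(quad(a,*B),quad(b,*B))): print(p,q,tri(ca,p,cb,q))
for q in blobs(a,(8,170,90),(22,255,255),30): 
    x=cv2.boundingRect(q)
    if 250<x[0]<360: print("orange w10",x)
s=ctrl.camera("scene"); S=cam("scene"); t=ctrl.camera("top"); s0=cv2.imread("pics/scene0.png")[...,::-1]; t0=cv2.imread("pics/top0.png")[...,::-1]
# bystander shift: phase correlation on patches; bins' colour blobs
for n,(x,y) in dict(garlic=(290,237),tin=(343,292),jar=(407,342)).items():
    g=[cv2.cvtColor(i[y-25:y+25,x-20:x+20],cv2.COLOR_RGB2GRAY).astype(np.float32) for i in(s0,s)]
    print(n,cv2.phaseCorrelate(*g),np.abs(g[0]-g[1]).mean())
for n,v in(("blue",((105,120,40),(125,255,255))),("green",((50,90,25),(90,255,255)))):
    for q in blobs(s[130:230,210:310],*v,100)[:1]: x,y,w,h=cv2.boundingRect(q); print(n,x+210,y+130,w,h)
```

```text
[[275.0, 158.0], [347.0, 149.0], [344.0, 302.0], [275.0, 302.0]] centre [0.4831 0.3713 0.164 ] len 0.12413970909859477 axis yaw -0.4878600491264467 w 0.05592682508297055 0.059022993769606874
TCP [0.4128 0.4085 0.3004] [-3.1401 -0.0004  2.6615] shift tool [-0.0796 -0.0004  0.1364]
[275. 158.] [278. 262.] (array([0.4182, 0.3758, 0.1792]), np.float64(1.9110600133760946e-05))
[347. 149.] [342. 255.] (array([0.4359, 0.4243, 0.182 ]), np.float64(0.002622558723289011))
[344. 302.] [343. 384.] (array([0.5526, 0.3682, 0.1617]), np.float64(0.00017951337592208823))
[275. 302.] [278. 384.] (array([0.525 , 0.3157, 0.1624]), np.float64(0.000374772379321947))
orange w10 (306, 360, 76, 23)
orange w10 (292, 298, 36, 7)
garlic ((-0.09073617429312364, 0.09246462223584118), 0.8840973386764527) 5.6565
tin ((-0.014706393719414734, -0.07509382554126276), 0.9511601932048798) 1.464
jar ((0.002171395721997982, -0.06346372143758927), 1.002555284500122) 1.671
blue 235 155 44 26
green 238 175 43 21
```

Bystanders have not moved. The clip-end height reads 0.162, as it should, but the near-end corners look cut off by the tight mask. I recheck those with the first mask.

Run:
```python
from h import *
np.set_printoptions(precision=4,suppress=True)
B=((100,90,25),(130,255,255))
def clean(f):
    a,c=load(f); a=a.copy(); a[:,:230]=0; a[:,400:]=0; a[400:]=0; return a,c
(a,ca),(b,cb)=clean("pics/w10.png"),clean("pics/w11.png")
for p,q in zip(quad(a,*B),quad(b,*B)): print(p,q,tri(ca,p,cb,q))
# column profiles through near end
for n,im,r in(("w10",a,range(138,166,2)),("w11",b,range(236,268,2))): print(n,[(y,im[y,300].tolist(),im[y,330].tolist()) for y in r])
for z in(.164,):
  for c,n in((ca,"w10"),(cb,"w11")):
    K,R,t=c; u=np.array([.888,-.46,0]);v=np.array([.46,.888,0]);C=np.array([.4836,.3715,z])
    print(n,"expected near corners",cv2.projectPoints(np.array([C-.065*u-.031*v,C-.065*u+.031*v]),cv2.Rodrigues(R)[0],t,K,None)[0].reshape(-1,2))
```

```text
[271. 150.] [275. 249.] (array([0.4119, 0.3742, 0.1596]), np.float64(0.0006714969739725735))
[348. 149.] [346. 249.] (array([0.4385, 0.4272, 0.1623]), np.float64(0.00040891568327741564))
[344. 302.] [343. 384.] (array([0.5526, 0.3682, 0.1617]), np.float64(0.00017951337592208823))
[275. 302.] [278. 385.] (array([0.5235, 0.3169, 0.1665]), np.float64(0.000353683263867009))
w10 [(138, [90, 72, 56], [143, 112, 86]), (140, [91, 71, 54], [141, 111, 85]), (142, [93, 74, 57], [96, 76, 62]), (144, [86, 75, 67], [85, 75, 65]), (146, [79, 66, 53], [64, 67, 56]), (148, [42, 40, 58], [44, 44, 68]), (150, [46, 57, 88], [59, 87, 142]), (152, [45, 54, 87], [59, 87, 144]), (154, [41, 45, 69], [48, 66, 111]), (156, [40, 44, 66], [54, 73, 115]), (158, [41, 44, 67], [51, 75, 123]), (160, [38, 43, 65], [50, 67, 107]), (162, [42, 52, 81], [42, 53, 84]), (164, [37, 50, 82], [43, 54, 83])]
w11 [(236, [96, 53, 27], [44, 77, 46]), (238, [91, 48, 30], [41, 65, 40]), (240, [41, 39, 53], [42, 43, 58]), (242, [40, 41, 58], [41, 41, 58]), (244, [39, 40, 54], [41, 42, 58]), (246, [41, 39, 57], [43, 41, 57]), (248, [36, 39, 56], [40, 41, 58]), (250, [38, 44, 68], [41, 44, 68]), (252, [43, 46, 70], [41, 46, 69]), (254, [37, 54, 90], [43, 51, 80]), (256, [51, 79, 136], [45, 67, 115]), (258, [48, 78, 133], [46, 63, 105]), (260, [49, 79, 134], [46, 63, 107]), (262, [48, 77, 133], [47, 72, 122]), (264, [46, 77, 134], [47, 70, 117]), (266, [45, 76, 133], [48, 74, 125])]
w10 expected near corners [[270.3564 150.0884]
 [350.9523 150.0107]]
w11 expected near corners [[273.6092 250.3824]
 [349.2574 250.4122]]
```

The rim is level at 0.160–0.166 m (0.164 expected), with its corners where they should be and the clips alternating. The gripper is clear, so I hand in.

```bash
python3 -c "
from station import ctrl
print(ctrl.hand_in())"
```

```text
the job is handed in; nothing more can be done
None
```

The bins are stacked white, green, blue, each turned end for end to the one below and resting on the lugs; blue stood alone on the counter first, the tin, garlic and jar did not move, and the job was handed in at about 31 s (limit 72 s).

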